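Close the inlay chest before grinding

ROBOT

A 7-joint arm with a two-finger parallel gripper is mounted at the origin on the work surface. World frame = base frame: x ahead of the robot, y to its left, z up, the work surface at z = 0. Lengths are in m, angles in degrees, forces in N, time in s.
With the tool pointing down it reaches from about 0.425 to 0.825 m from the base axis. Payload 3.6 kg.
Tool frame: the origin (TCP) lies at the very end of the fingers, on their centre line; the grasp point (between the pads) lies 19 mm behind it; z points along the fingers, y is the direction in which the jaws open and shut (so a half turn about z gives the same grasp; the last joint's range is limited). The gripper opens to 85 mm and grips with 20 to 120 N. Pads are 22 mm wide; open, the fingers measure 114 mm over their backs; the gripper's body (76 mm by 85 mm) begins 54 mm behind the grasp point. The pads swing forward as they close: fully open they stand 13 mm farther back than shut.
Start: joints at [-70.388, 35.231, -0.722, 81.555, 0.464, 63.22, -2.315], TCP at [0.234, 0.606, 0.231] pointing down, gripper open.
Joint ranges: [-178.69, 178.69], [-17.37, 117.87], [-77.05, 75.6], [15.02, 138.74], [-78.02, 258.01], [0.78, 113.62], [-162.83, 162.83]. Speed limits (degrees/s): [159.86, 159.86, 180, 180, 180, 180, 180].

INTERFACE

Orientations are given as [roll, pitch, yaw] about the fixed x, y, z axes, in that order (R = Rz(yaw) Ry(pitch) Rx(roll)).
In Python, from rig import read_state, get_image, camera_params, hand_in gives the robot as it stands.
- The arm moves only by the tool send_rows, never from a script. Its argument "commands" is a list of rows, each a list of 7 numbers: the turn, a rotation vector about the tool's x, y, z scaled (see below), then the shift along the tool's x, y, z scaled (see below), then the closure in counts, from 0 (fully open) to 255 (shut). A call has 1 to 5 rows; each row is the pose to reach, as a shift and turn from the pose commanded when the call began, along the tool's axes at that moment; what a row does not reach only later rows make up. The controller multiplies each number of a shift by 100 mm and each number of a turn by 45 degrees. A row lasts 1/8 s, in which the tool goes at most 62.5 mm and 10.7 degrees, less where a joint would pass 70% of its speed; a pose out of reach is approached as far as the arm can. A call with a number of a shift or a turn outside -1 to 1 is refused whole. A call with a gripper value outside its range is refused whole. The fingers move at their own pace and stop on an object; "grip_force" is the grip in N (left out, the last holds). Time passes only in rows, so rows that repeat a pose let the fingers close. It gives the time, the measured TCP pose, the force and the opening at its end, in the units of the state.
- read_state(): the state, without advancing time (a new reading comes with each control period).
- get_image(name): name is "side" or "top" or "wrist"; returns the picture (420x560x3 uint8, blue, green, red); there is no depth.
- camera_params(name): a dict with "fov_y" (degrees; the focal length in pixels is half the picture's height over the tangent of half this angle, whatever the lens; pixels are square), "cx", "cy" (the principal point, pixels), "dist_coeffs" ([k1, k2, p1, p2, k3] as OpenCV has them; the pictures are not rectified), "origin" and "attitude" of the camera in the world. Camera axes: x right, y down, z forward; pixel columns grow to the right and rows downward; lengths in m; the calibration is good to about 2 mm. A picture is of the moment at which its call begins: read the wrist's pose just before it. camera_params takes no time and is no camera call; for the wrist camera it gives the pose at the moment of the call.
- hand_in(): hands the job in, once; it reports no verdict.
The state is a dict: "t": time; "joint_pos": joint angles; "dq": joint speeds; "tau": joint torques, N m; "tool_pos": TCP position; "tool_rot": TCP orientation; "force": force on the tool from outside, world axes, zero at the start; "ft_torque": the same for the moment, N m; "finger_gap": opening from 0.0 (shut) to 1.0 (fully open).
Only numpy, scipy, OpenCV 4.12 (cv2) and the standard library are available. Lean on these libraries where they do the work, as an engineer would, in place of code of your own. Each camera call takes 0.05 s, during which the arm holds its last target. There are 200 camera calls.

TASK

Grinding is about to start, so close the low wooden inlay chest against the dust: push both of its drawers fully shut with the fingertips, and push the sliding lid along its guides until it is fully shut against its stop, in any order. Only push: do not lift the lid off its ledges, do not pick anything up, and leave the bottle, the cup and the bone block where they are.

Things in the scene. Friction and masses are not known exactly. Their poses are not given: they have to be found in the camera images.
- chest: Fixed wooden chest 160 mm deep (x), 260 wide (y), 92 high with lid. Origin: centre of underside, on the bench. x points from the front (two drawers side by side, facing the robot) to the back, y to its left seen from the robot, z up. The lid lies on ledges 82 mm up, between front and rear guides 88 mm high; an 88 mm high end stop is on its -y side, the +y end is open.
- lid: Loose dark board with pale diamonds, 138 (x) x 257 (y) x 10 mm, 0.2-0.45 kg, in the chest's guides (2 mm play), top 92 mm above the bench. Origin on its underside, 136 mm from its +y edge: at chest (0, 0, 82 mm) when shut, at chest y = +40 to +90 mm at the start. Slides along chest -y to the stop with 1 to 5 N; shut, its +y edge juts 6 mm past the chest's side. Axes as the chest's.
- lid_edge (a point): Middle of the lid's +y edge (the free edge that sticks out to the chest's left, to be pushed along chest -y), at half its thickness, 87 mm above the bench.
- drawer_left (a joint): Slide of the left (+y) drawer: 0 = shut, grows as it comes out along chest -x, 0.100 m at most; starts 0.035 to 0.080. No handle; flat front 121 mm wide, 52 mm high (6 to 58 mm above the bench), 10 mm thick; stays where left, takes about 2 N to push, stops firmly when shut.
- drawer_right (a joint): Slide of the right (-y) drawer: 0 = shut, grows as it comes out along chest -x, 0.100 m at most; starts 0.035 to 0.080. No handle; flat front 121 mm wide, 52 mm high (6 to 58 mm above the bench), 10 mm thick; stays where left, takes about 2 N to push, stops firmly when shut.
- drawer_left_front (a point): Centre of the outer (robot-side) face of the left drawer's front, 32 mm above the bench; moves with the drawer. When shut it lies at chest x = -90 mm, y = +62.5 mm. Axes as the chest's.
- drawer_right_front (a point): Centre of the outer (robot-side) face of the right drawer's front, 32 mm above the bench; moves with the drawer. When shut it lies at chest x = -90 mm, y = -62.5 mm. Axes as the chest's.
- glue_bottle: White bottle, 54 mm across, 130 mm high, standing right (-y) of the chest; origin centre of its underside. Leave alone.
- cup: White cup, 72 mm across, 85 mm high, standing left (+y) of the chest; origin centre of its underside. Leave alone.
- blank_stack: Bone block 60 x 40 x 30 mm lying right of and in front of the chest; origin centre of its underside. Leave alone.

How it is judged:
By the outcome, as a careful person would: the job done as asked, in the order asked, and still so for the second after the job is handed in, with the robot touching nothing.
It also fails if it takes over 58 s, if anything falls off the work surface, if the arm or the gripper's body presses on something with over 40 N, if the wrist force passes 120 N, or if a joint passes its speed limit or range.

## Working session

There is one attempt and no reset: what is moved stays moved. The work goes in short steps, Python scripts to look and compute and a tool call to move; the robot and the scene stay as the last step left them, time stands still between calls to the robot, and variables do not carry over. Pictures are saved under pics/ and viewed, about 8 in all and at most 12, crops included, and the job is handed in when it is done.

Besides the shell and the picture viewer there is one more tool, called after "Call:" by a JSON object that holds its "fn" and its "kwargs". send_rows: Moves the arm, as the interface text tells. Its arguments: {"type":"object","properties":{"commands":{"type":"array"},"grip_force":{"type":"number"}},"required":["commands"]}

```bash
mkdir -p pics; ls
python3 - <<'E'
from rig import *
import cv2
print(read_state())
for n in ("side","top"):
    print(n,camera_params(n)); cv2.imwrite(f"pics/{n}0.png",get_image(n))
E
```

```text
pics
{'t': 0.0, 'joint_pos': array([-70.39049139,  35.28924276,  -0.72276958,  81.64389022,
         0.46215312,  63.21855258,  -2.3137024 ]), 'dq': array([-0.065852  , -0.05164128,  0.11007222, -0.06159495, -0.04721375,
       -0.01361987,  0.03541729]), 'tau': array([ 1.07486687e-04, -4.69216061e+01,  2.59158919e-01, -1.71042126e+01,
        1.00064208e-02,  9.52464907e-03,  6.10034817e-06]), 'tool_pos': array([0.23399467, 0.60558228, 0.23012337]), 'tool_rot': array([-1.79851136e+02,  5.06136638e-04,  1.58876080e+02]), 'force': array([ 0.06646407, -0.10141206, -0.10895812]), 'ft_torque': array([-0.06936376,  0.0085114 ,  0.03141962]), 'finger_gap': 1.000082486314271}
side {'fov_y': 46.413851546583366, 'cx': 283.9350937581401, 'cy': 210.09035850083643, 'dist_coeffs': array([-0.16837174,  0.        ,  0.        ,  0.        ,  0.        ]), 'origin': array([ 0.50108823, -0.69473299,  0.69741628]), 'attitude': array([-131.14782998,    1.23530534,   -9.20367117])}
top {'fov_y': 48.45308961980921, 'cx': 288.7618333401737, 'cy': 205.67525640653616, 'dist_coeffs': array([0.03709183, 0.        , 0.        , 0.        , 0.        ]), 'origin': array([4.60231903e-01, 1.06267251e-03, 1.24195800e+00]), 'attitude': array([-172.73308436,   -0.91883981,  -90.54959002])}
```

View pics/top0.png

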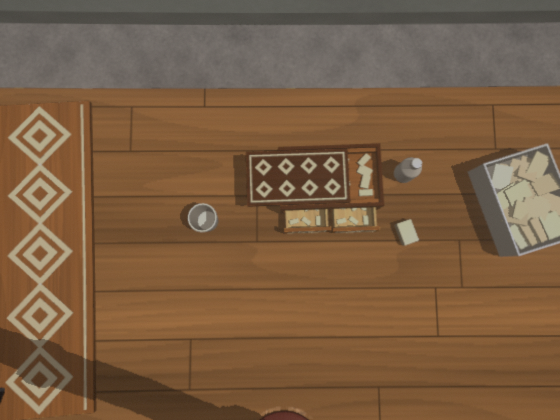

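View pics/side0.png

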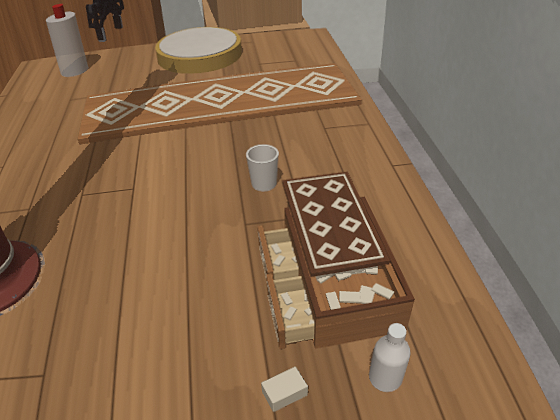

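The top view shows the chest at about (315,178) with the lid over its left part. The drawers are at (304,220) and (354,218), the cup at (202,217), the bottle at (408,170) and the block at (407,232). I'll enlarge both views.

Run:
```python
import cv2
a=cv2.imread("pics/top0.png")[135:245,180:380+55]; a=cv2.convertScaleAbs(a,alpha=1.8)
cv2.imwrite("pics/tc.png",cv2.resize(a,None,fx=3,fy=3,interpolation=cv2.INTER_CUBIC))
b=cv2.imread("pics/side0.png")[140:350,230:430]; b=cv2.convertScaleAbs(b,alpha=1.6)
b=cv2.resize(b,None,fx=2.8,fy=2.8,interpolation=cv2.INTER_CUBIC)
cv2.imwrite("pics/sc.png",b)
```

```text
(no output)
```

View pics/tc.png

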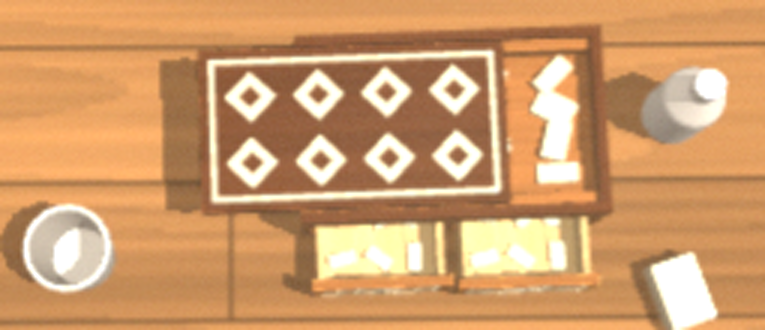

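View pics/sc.png

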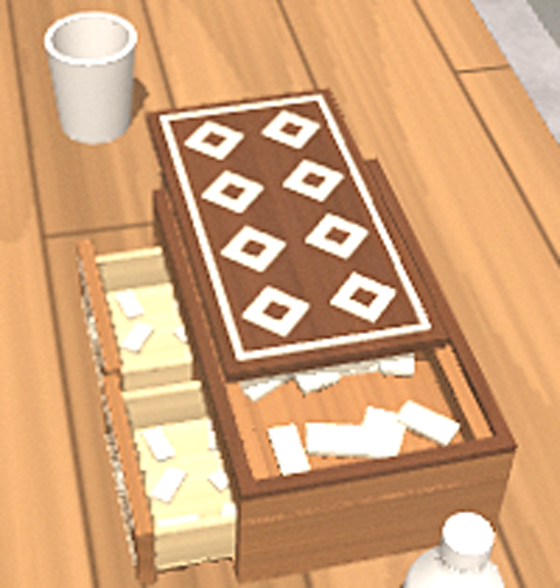

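The top crop shows the lid corners at about (200,52), (206,213) and (509,210). The chest's -y rim corners are at (599,27) and (609,216), and the drawer fronts' lower edges lie on (312,290)-(453,284) and (458,289)-(602,283). The side crop agrees: both drawers are out and the lid sticks out toward the cup. Next I project these to world positions.

```bash
cat > h.py <<'E'
import numpy as np, cv2
from scipy.spatial.transform import Rotation as R
from rig import *
def K(p):
    f=210/np.tan(np.radians(p["fov_y"]/2)); return np.array([[f,0,p["cx"]],[0,f,p["cy"]],[0,0,1]])
def world(cam,uv,z):
    p=camera_params(cam); n=cv2.undistortPoints(np.array([[uv]],float),K(p),p["dist_coeffs"])[0,0]
    d=R.from_euler("xyz",p["attitude"],degrees=True).apply([*n,1]); o=p["origin"]
    return o+d*(z-o[2])/d[2]
def proj(cam,X):
    p=camera_params(cam); r=R.from_euler("xyz",p["attitude"],degrees=True).inv()
    return cv2.projectPoints(r.apply(np.atleast_2d(X)-p["origin"]),np.zeros(3),np.zeros(3),K(p),p["dist_coeffs"])[0][:,0]
E
python3 - <<'E'
from h import *
T=lambda u,v,z:world("top",(180+u/3,135+v/3),z)
S=lambda u,v,z:world("side",(230+u/2.8,140+v/2.8),z)
for n,f,u,v,z in [("lid +y back",T,200,52,.092),("lid +y front",T,206,213,.092),("lid -y front",T,509,210,.092),("lid -y back",T,503,46,.092),
 ("chest -y back",T,599,27,.088),("chest -y front",T,609,216,.088),("DL +y",T,312,290,.058),("DL -y",T,453,284,.058),("DR +y",T,458,289,.058),("DR -y",T,602,283,.058),("cup rim",T,67,247,.085),("cap",T,711,84,.13),("block",T,683,290,.03),
 ("S lid +y back",S,330,92,.092),("S lid +y front",S,148,116,.092),("S lid -y front",S,230,376,.092),("S lid -y back",S,450,343,.092),("S chest -y front",S,243,500,.088),("S chest -y back",S,515,450,.088),("S DL +y",S,78,243,.058),("S DL -y",S,100,372,.058),("S DR +y",S,103,383,.058),("S DR -y",S,138,545,.058)]:
    print(n,f(u,v,z).round(4))
E
```

```text
lid +y back [0.7428 0.0858 0.092 ]
lid +y front [0.6066 0.0807 0.092 ]
lid -y front [ 0.6073 -0.1704  0.092 ]
lid -y back [ 0.7464 -0.1689  0.092 ]
chest -y back [ 0.7633 -0.2512  0.088 ]
chest -y front [ 0.6021 -0.2541  0.088 ]
DL +y [ 0.5446 -0.0066  0.058 ]
DL -y [ 0.5487 -0.1262  0.058 ]
DR +y [ 0.5444 -0.1304  0.058 ]
DR -y [ 0.5486 -0.2528  0.058 ]
cup rim [0.5801 0.1958 0.085 ]
cap [ 0.7042 -0.3313  0.13  ]
block [ 0.544  -0.3289  0.03  ]
S lid +y back [0.747  0.0821 0.092 ]
S lid +y front [0.6109 0.0785 0.092 ]
S lid -y front [ 0.6189 -0.1746  0.092 ]
S lid -y back [ 0.7539 -0.1736  0.092 ]
S chest -y front [ 0.6087 -0.2602  0.088 ]
S chest -y back [ 0.7662 -0.2556  0.088 ]
S DL +y [ 0.5477 -0.0088  0.058 ]
S DL -y [ 0.5469 -0.1278  0.058 ]
S DR +y [ 0.5475 -0.137   0.058 ]
S DR -y [ 0.5505 -0.2585  0.058 ]
```

The positions agree between the views and with the given sizes:

| Quantity | Estimate |
|---|---|
| Chest centre | about (0.685, -0.126), yaw about 1.5° |
| Drawer faces | x about 0.547; they should be at 0.594 when shut |
| Lid +y edge | y about 0.081; it should be at 0.0105 when shut |

I'll do the lid first, with the gripper shut, travelling high.

Call:
{"fn": "send_rows", "kwargs": {"commands": [[0,0,-0.17,-0.4,-0.2,0,255],[0,0,-0.34,-0.75,-0.37,0,255],[0,0,-0.5,-1,-0.49,0,255],[0,0,-0.5,-1,-0.49,0,255]]}}

```text
t: 0.6
tool_pos: [0.3128, 0.5219, 0.2309]
tool_rot: [-179.9, 0.0, -179.0]
force: [0.1, -0.1, 0.0]
finger_gap: 0.141
```

Call:
{"fn": "send_rows", "kwargs": {"commands": [[0,0,0,-0.4,-0.43,0,255],[0,0,0,-0.8,-0.86,0,255],[0,0,0,-0.93,-1,0,255]]}}

```text
t: 0.98
tool_pos: [0.4081, 0.4239, 0.2309]
tool_rot: [-179.9, 0.1, -179.0]
force: [0.1, -0.4, -0.6]
finger_gap: -0.004
```

Call:
{"fn": "send_rows", "kwargs": {"commands": [[0,0,0,-0.4,-0.43,0,255],[0,0,0,-0.8,-0.86,0,255],[0,0,0,-0.93,-1,0,255]]}}

```text
t: 1.35
tool_pos: [0.503, 0.3264, 0.2309]
tool_rot: [-179.9, 0.0, -179.0]
force: [0.1, 0.1, -0.2]
finger_gap: 0.0
```

Call:
{"fn": "send_rows", "kwargs": {"commands": [[0,0,0,-0.4,-0.43,0,255],[0,0,0,-0.8,-0.86,0,255],[0,0,0,-0.93,-1,0,255],[0,0,0,-0.93,-1,0,255]]}}

```text
t: 1.85
tool_pos: [0.5958, 0.2321, 0.2307]
tool_rot: [179.9, -0.1, -178.7]
force: [-0.0, 0.2, -0.3]
finger_gap: 0.001
```

Call:
{"fn": "send_rows", "kwargs": {"commands": [[0,0,0,-0.4,-0.5,0,255],[0,0,0,-0.82,-1,0,255],[0,0,0,-0.82,-1,0,255]]}}

```text
t: 2.22
tool_pos: [0.6818, 0.1301, 0.2305]
tool_rot: [-179.9, 0.0, -178.9]
force: [-0.5, 0.5, -0.4]
finger_gap: 0.004
```

Call:
{"fn": "send_rows", "kwargs": {"commands": [[0,0,0,0,0,0.4,255],[0,0,0,0,0,0.75,255],[0,0,0,0,0,0.9,255],[0,0,0,0,0,0.9,255]]}}

```text
t: 2.72
tool_pos: [0.6791, 0.136, 0.1406]
tool_rot: [179.9, -0.1, -178.5]
force: [-0.5, -1.1, -0.6]
finger_gap: -0.001
```

Run:
```python
from h import *
s=read_state(); print(s["tool_pos"],s["tool_rot"],s["force"])
a=get_image("side")[80:360,200:430]; w=get_image("top")[110:260,180:440]
a=cv2.resize(a,None,fx=2,fy=2); w=cv2.resize(w,(340,196))
c=np.zeros((560,800,3),np.uint8); c[:,:460]=a; c[:196,460:]=w
cv2.imwrite("pics/lid1.png",cv2.convertScaleAbs(c,alpha=1.5))
```

```text
[0.67907271 0.13598623 0.14064872] [ 1.79926588e+02 -1.36219962e-01 -1.78452631e+02] [-0.45745434 -1.09388487 -0.62314236]
```

View pics/lid1.png

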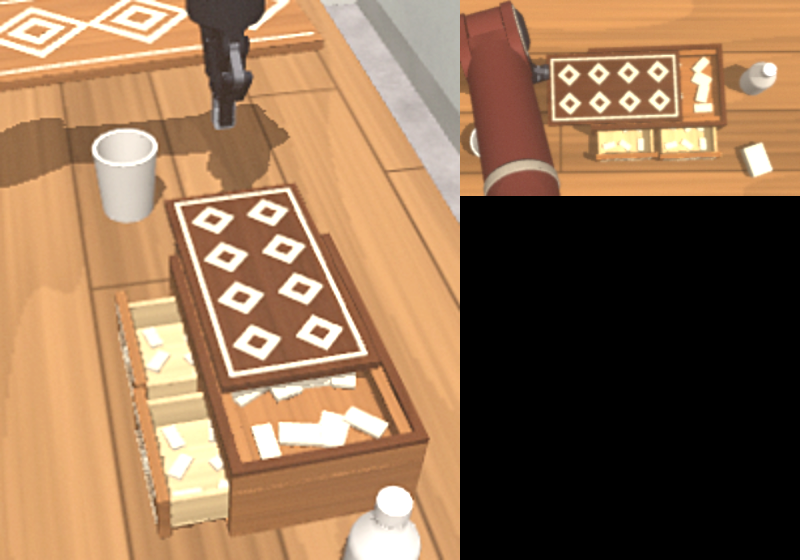

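The closed fingers, at (222,125) in the picture, are beyond the lid's +y edge and clear of the cup at (125,175). I'll lower them to about 0.072 and close in on the lid.

Call:
{"fn": "send_rows", "kwargs": {"commands": [[0,0,0,0,0,0.35,255],[0,0,0,0,0,0.68,255],[0,0,0,0,0,0.68,255],[0,0,0,0,-0.1,0.68,255],[0,0,0,0,-0.2,0.68,255]]}}

```text
t: 3.45
tool_pos: [0.6826, 0.1124, 0.0758]
tool_rot: [180.0, 0.3, -178.7]
force: [-0.1, -0.0, -0.0]
finger_gap: -0.002
```

Call:
{"fn": "send_rows", "kwargs": {"commands": [[0,0,0,0,-0.08,0,255],[0,0,0,0,-0.16,0,255],[0,0,0,0,-0.24,0,255],[0,0,0,0,-0.32,0,255],[0,0,0,0,-0.4,0,255]]}}

```text
t: 4.08
tool_pos: [0.6821, 0.0741, 0.0738]
tool_rot: [179.9, 0.1, -178.6]
force: [0.4, 4.8, 3.3]
finger_gap: 0.003
```

Contact, with about 5 N. I'll carry on.

Call:
{"fn": "send_rows", "kwargs": {"commands": [[0,0,0,0,-0.08,0,255],[0,0,0,0,-0.16,0,255],[0,0,0,0,-0.24,0,255],[0,0,0,0,-0.32,0,255],[0,0,0,0,-0.36,0,255]]}}

```text
t: 4.7
tool_pos: [0.6826, 0.0362, 0.0732]
tool_rot: [-180.0, -0.0, -178.7]
force: [0.5, 4.6, 5.1]
finger_gap: 0.002
```

Call:
{"fn": "send_rows", "kwargs": {"commands": [[0,0,0,0,-0.02,0,255],[0,0,0,0,-0.04,0,255],[0,0,0,0,-0.06,0,255],[0,0,0,0,-0.06,0,255]]}}

```text
t: 5.2
tool_pos: [0.6827, 0.031, 0.0732]
tool_rot: [-180.0, -0.0, -178.6]
force: [-0.1, 4.5, 3.0]
finger_gap: 0.002
```

Call:
{"fn": "send_rows", "kwargs": {"commands": [[0,0,0,0,-0.02,0,255],[0,0,0,0,-0.04,0,255],[0,0,0,0,-0.04,0,255]]}}

```text
t: 5.58
tool_pos: [0.6828, 0.0268, 0.0732]
tool_rot: [-180.0, -0.0, -178.6]
force: [0.7, 3.7, 2.9]
finger_gap: 0.0
```

Call:
{"fn": "send_rows", "kwargs": {"commands": [[0,0,0,0,-0.02,0,255],[0,0,0,0,-0.03,0,255],[0,0,0,0,-0.03,0,255]]}}

```text
t: 5.95
tool_pos: [0.6828, 0.0268, 0.0732]
tool_rot: [179.8, -0.0, -178.6]
force: [0.4, 6.8, 3.1]
finger_gap: 0.002
```

Call:
{"fn": "send_rows", "kwargs": {"commands": [[0,0,0,0,-0.02,0,255],[0,0,0,0,-0.04,0,255],[0,0,0,0,-0.04,0,255]]}}

```text
t: 6.32
tool_pos: [0.6827, 0.0267, 0.0733]
tool_rot: [179.5, -0.0, -178.4]
force: [0.2, 11.7, 2.9]
finger_gap: -0.001
```

The force rose to 11.7 N with no movement, at the expected place, so the lid is against its stop. I'll back off, rise and go round to the drawer fronts.

Call:
{"fn": "send_rows", "kwargs": {"commands": [[0,0,0,0,0.2,0,255],[0,0,0,0,0.4,0,255],[0,0,0,0,0.4,-0.4,255],[0,0,0,0,0.4,-0.8,255],[0,0,0,0,0.4,-1,255]]}}

```text
t: 6.95
tool_pos: [0.683, 0.0594, 0.1754]
tool_rot: [-179.9, 0.2, -178.7]
force: [-0.7, -0.0, -0.1]
finger_gap: 0.0
```

Call:
{"fn": "send_rows", "kwargs": {"commands": [[0,0,0,0.4,-0.25,-0.15,255],[0,0,0,0.8,-0.5,-0.2,255],[0,0,0,1,-0.6,-0.2,255]]}}

```text
t: 7.32
tool_pos: [0.5813, -0.0056, 0.1935]
tool_rot: [-179.8, -0.1, -178.8]
force: [0.1, -0.5, -0.8]
finger_gap: 0.001
```

Call:
{"fn": "send_rows", "kwargs": {"commands": [[0,0,0,0.4,-0.25,0,255],[0,0,0,0.8,-0.5,0,255],[0,0,0,0.8,-0.6,0,255],[0,0,0,0.8,-0.6,0,255]]}}

```text
t: 7.82
tool_pos: [0.5056, -0.0652, 0.1934]
tool_rot: [-179.9, 0.0, -178.8]
force: [-0.7, 0.8, -0.1]
finger_gap: -0.002
```

Run:
```python
from h import *
s=read_state(); print(s["tool_pos"],s["tool_rot"],s["force"])
a=get_image("side")[80:360,200:430]
cv2.imwrite("pics/dr1.png",cv2.convertScaleAbs(cv2.resize(a,None,fx=2.1,fy=2.1),alpha=1.5))
```

```text
[ 0.50561691 -0.06517357  0.19338615] [-1.79930302e+02  4.14471857e-02 -1.78754075e+02] [-0.73583038  0.83577779 -0.09357776]
```

View pics/dr1.png

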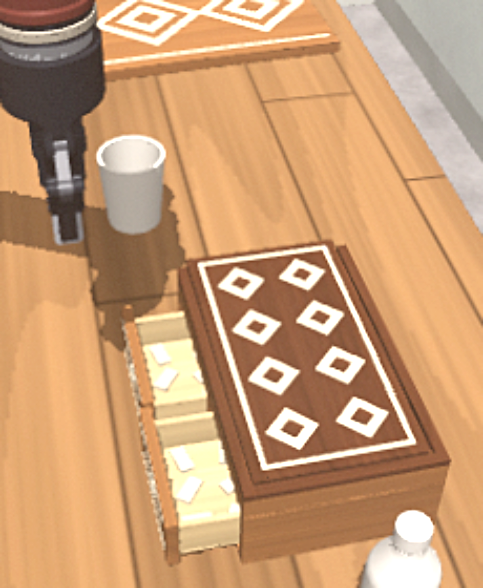

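The lid now covers the chest and sits against its -y stop (front corner near (250,490)). Both drawers are still out. I'll lower in front of the left drawer and push.

Call:
{"fn": "send_rows", "kwargs": {"commands": [[0,0,0,0,0,0.4,255],[0,0,0,0,0,0.8,255],[0,0,0,0,0,0.95,255],[0,0,0,0,0,0.95,255]]}}

```text
t: 8.38
tool_pos: [0.5053, -0.0632, 0.0976]
tool_rot: [180.0, -0.1, -178.6]
force: [-0.1, -0.1, 0.3]
finger_gap: -0.001
```

Call:
{"fn": "send_rows", "kwargs": {"commands": [[0,0,0,0,0,0.3,255],[0,0,0,0,0,0.58,255],[0,0,0,0,0,0.58,255],[0,0,0,-0.1,0,0.58,255],[0,0,0,-0.2,0,0.58,255]]}}

```text
t: 9.0
tool_pos: [0.5274, -0.0635, 0.042]
tool_rot: [-180.0, 0.2, -178.6]
force: [0.1, -0.3, 0.5]
finger_gap: -0.004
```

Call:
{"fn": "send_rows", "kwargs": {"commands": [[0,0,0,-0.08,0,0,255],[0,0,0,-0.16,0,0,255],[0,0,0,-0.24,0,0,255],[0,0,0,-0.32,0,0,255],[0,0,0,-0.4,0,0,255]]}}

```text
t: 9.62
tool_pos: [0.5653, -0.0624, 0.0402]
tool_rot: [180.0, -0.0, -178.6]
force: [-1.4, 1.3, 0.1]
finger_gap: 0.001
```

Call:
{"fn": "send_rows", "kwargs": {"commands": [[0,0,0,-0.04,0,0,255],[0,0,0,-0.08,0,0,255],[0,0,0,-0.12,0,0,255],[0,0,0,-0.12,0,0,255]]}}

```text
t: 10.12
tool_pos: [0.5778, -0.0623, 0.0403]
tool_rot: [-180.0, 0.1, -178.6]
force: [0.3, 0.2, -0.1]
finger_gap: 0.002
```

Call:
{"fn": "send_rows", "kwargs": {"commands": [[0,0,0,-0.02,0,0,255],[0,0,0,-0.04,0,0,255],[0,0,0,-0.06,0,0,255],[0,0,0,-0.06,0,0,255]]}}

```text
t: 10.62
tool_pos: [0.5808, -0.0622, 0.0401]
tool_rot: [-180.0, -0.3, -178.6]
force: [-6.4, 1.1, 3.4]
finger_gap: 0.001
```

Call:
{"fn": "send_rows", "kwargs": {"commands": [[0,0,0,-0.02,0,0,255],[0,0,0,-0.04,0,0,255],[0,0,0,-0.05,0,0,255],[0,0,0,-0.05,0,0,255]]}}

```text
t: 11.12
tool_pos: [0.5808, -0.0623, 0.0397]
tool_rot: [180.0, -0.9, -178.7]
force: [-12.2, 0.8, 9.3]
finger_gap: -0.001
```

Firm stop at 0.581, near the expected 0.583. I'll back off and move across to the right drawer.

Call:
{"fn": "send_rows", "kwargs": {"commands": [[0,0,0,0.2,0,0,255],[0,0,0,0.5,0,0,255],[0,0,0,0.8,0,0,255],[0,0,0,0.8,0,0,255]]}}

```text
t: 11.62
tool_pos: [0.5066, -0.0643, 0.0404]
tool_rot: [-180.0, -0.1, -178.7]
force: [0.3, -0.1, 0.1]
finger_gap: -0.004
```

Call:
{"fn": "send_rows", "kwargs": {"commands": [[0,0,0,0,-0.4,0,255],[0,0,0,0,-0.8,0,255],[0,0,0,0,-1,0,255],[0,0,0,0,-1,0,255]]}}

```text
t: 12.12
tool_pos: [0.5121, -0.1665, 0.0405]
tool_rot: [-179.9, 0.2, -178.9]
force: [-0.4, 0.8, -0.6]
finger_gap: -0.001
```

Call:
{"fn": "send_rows", "kwargs": {"commands": [[0,0,0,0,-0.25,0,255],[0,0,0,0,-0.25,0,255],[0,0,0,-0.1,-0.25,0,255],[0,0,0,-0.2,-0.25,0,255],[0,0,0,-0.3,-0.25,0,255]]}}

```text
t: 12.75
tool_pos: [0.5415, -0.1866, 0.0403]
tool_rot: [179.9, -0.1, -178.5]
force: [-2.3, 0.0, 1.1]
finger_gap: 0.002
```

Call:
{"fn": "send_rows", "kwargs": {"commands": [[0,0,0,-0.08,0,0,255],[0,0,0,-0.16,0,0,255],[0,0,0,-0.24,0,0,255],[0,0,0,-0.32,0,0,255],[0,0,0,-0.36,0,0,255]]}}

```text
t: 13.38
tool_pos: [0.5776, -0.1873, 0.0402]
tool_rot: [-180.0, 0.0, -178.6]
force: [-1.5, 0.6, 0.7]
finger_gap: 0.0
```

Call:
{"fn": "send_rows", "kwargs": {"commands": [[0,0,0,-0.02,0,0,255],[0,0,0,-0.04,0,0,255],[0,0,0,-0.06,0,0,255],[0,0,0,-0.08,0,0,255],[0,0,0,-0.08,0,0,255]]}}

```text
t: 14.0
tool_pos: [0.5845, -0.1872, 0.0403]
tool_rot: [-180.0, -0.1, -178.6]
force: [-2.6, 1.2, 0.1]
finger_gap: 0.001
```

Call:
{"fn": "send_rows", "kwargs": {"commands": [[0,0,0,-0.02,0,0,255],[0,0,0,-0.04,0,0,255],[0,0,0,-0.06,0,0,255],[0,0,0,-0.06,0,0,255]]}}

```text
t: 14.5
tool_pos: [0.5845, -0.1872, 0.0402]
tool_rot: [179.9, -0.8, -178.7]
force: [-12.3, 2.2, 9.8]
finger_gap: -0.002
```

Call:
{"fn": "send_rows", "kwargs": {"commands": [[0,0,0,-0.02,0,0,255],[0,0,0,-0.03,0,0,255],[0,0,0,-0.03,0,0,255]]}}

```text
t: 14.88
tool_pos: [0.5844, -0.1872, 0.04]
tool_rot: [179.9, -1.2, -178.7]
force: [-17.9, 1.5, 13.5]
finger_gap: -0.0
```

Stopped firmly at 0.5845. The 3.7 mm difference from the left drawer matches the chest's yaw of about 1.6°. I'll retreat, rise and check.

Call:
{"fn": "send_rows", "kwargs": {"commands": [[0,0,0,0.3,0,0,255],[0,0,0,0.8,0,0,255],[0,0,0,0.8,0,-0.4,255],[0,0,0,0.8,0,-0.8,255],[0,0,0,0.8,0,-1,255]]}}

```text
t: 15.5
tool_pos: [0.5168, -0.1898, 0.1434]
tool_rot: [-179.8, 0.4, -178.7]
force: [-0.4, -0.4, 0.4]
finger_gap: -0.001
```

Call:
{"fn": "send_rows", "kwargs": {"commands": [[0,0,0,0.3,0.4,-0.4,255],[0,0,0,0.4,0.8,-0.8,255],[0,0,0,0.4,1,-1,255],[0,0,0,0.4,1,-1,255]]}}

```text
t: 16.0
tool_pos: [0.4741, -0.0885, 0.2426]
tool_rot: [-179.9, 0.5, -178.4]
force: [0.2, -1.1, -0.8]
finger_gap: -0.003
```

Call:
{"fn": "send_rows", "kwargs": {"commands": [[0,0,0,0,0.4,0,255],[0,0,0,0,0.8,0,255],[0,0,0,0,1,0,255],[0,0,0,0,1,0,255]]}}

```text
t: 16.5
tool_pos: [0.4696, 0.0103, 0.2393]
tool_rot: [-180.0, -0.0, -178.5]
force: [-0.8, -1.0, 0.3]
finger_gap: -0.004
```

Run:
```python
from h import *
s=read_state(); print(s["t"],s["tool_pos"],s["force"])
a=get_image("side")[120:400,200:430]; w=get_image("top")[110:260,180:440]
a=cv2.resize(a,(380,463)); w=cv2.resize(w,(416,240))
c=np.zeros((470,800,3),np.uint8); c[:463,:380]=a; c[:240,384:]=w
cv2.imwrite("pics/end.png",cv2.convertScaleAbs(c,alpha=1.5))
```

```text
16.5 [0.46963359 0.01027406 0.2393294 ] [-0.79792058 -1.02670286  0.27159301]
```

View pics/end.png

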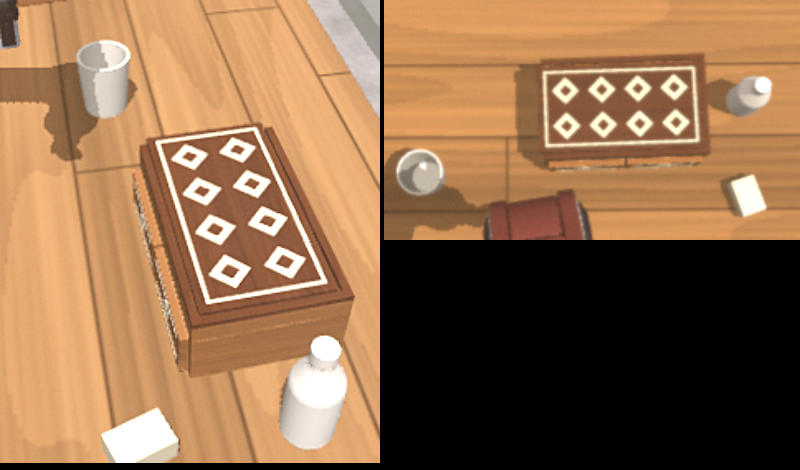

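The final views show the lid within its guides and against the stop, and both drawer fronts in one line against the chest ((545-700,162) in the top inset). The cup, bottle and block haven't moved, and the arm is clear.

```bash
python3 -c "
from rig import *
print(hand_in())"
```

```text
the job is handed in; nothing more can be done
None
```

The chest is closed: the lid is against its stop and both drawers are shut. I pushed them with the closed fingertips, lid first, then the left drawer, then the right, and handed in at about 16.5 s of the 58 s.

- **Lid:** it slid at about 5 N. It then stopped dead within 2 mm of the expected place, while the force rose to 11.7 N.
- **Drawers:** the left stopped firmly at fingertip x = 0.581 m and the right at 0.5845 m, with readings of 12 N and 18 N along the push. The 3.7 mm difference fits the chest being turned about 1.6°.
- **Final pictures:** the lid lies in its guides and both drawer fronts are in line against the chest. The cup, bottle and block look unmoved by eye (I did not re-measure them), and the arm was clear of everything.

No check failed or disagreed. The highest force reading I saw was about 22 N, when confirming the right drawer's stop.

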